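Swap in the next cup at the drinks dispenser

TASK

At the class cafe's drinks dispenser, lift the finished lidded goblet off the square drip stand and stand it upright in the middle part of the wooden serving tray, then take the empty paper cup from the table and stand it upright on the middle of that square stand. Next turn the swivel spout the shorter way round (it has no stops, but its hose must not be wound the long way, over the push button) until its tip is over the middle of the cup, and only then press the push button fully down for a moment, let it spring back and move clear. Leave the other things, on the round stands and on the table, where they are.

Things in the scene. Friction and masses are not known exactly. Their poses are not given: they have to be found in the camera images.
- goblet_mid (a point): the lidded goblet: grey, stemmed, 150 tall, flat white lid, on the square drip stand; foot 62 wide, bowl straight, 53 wide from 88 to 142 above the foot, lid 51 wide from 142 to 150. Grip the bowl 125 to 130 above the foot (some grippers have little room above the pads). Point: on its axis half-way up, 75 above its foot; z up. 0.1 to 0.2 kg
- cup_mid (a point): the empty white paper cup, open end up, alone on the table: 85 tall, 46 wide at the bottom, 62 wide at the rim. Point: on its axis half-way up, 42.5 above its foot. z up. It is the only cup standing on the table top by itself apart from the nested stack at the back. About 40 g, rigid
- stand_top (a point): the square steel drip stand, 80 x 80, top 12 above the table, fixed; the other three drip stands round the dispenser are round. Point: centre of its top face. Its centre lies 150 from the dispenser's axis, just as the spout's tip does
- tray_in (a point): wooden serving tray 140 (its x) x 160 (its y), rim 16 high and 6 thick, fixed to the table, empty. Point: centre of its inner floor, 6 above the table
- handle (a point): grey bar handle on top of the swivel spout, 84 long x 18 wide, from 163 to 207 above the table, over a collar 80 wide. Point: on the upright turning axis, 188 above the table. Its x axis lies along the bar and points the way the spout points. The only part that turns; the column below is 64 wide
- spout_tip (a point): lower end of the spout's nozzle (steel pipe 19 thick), 150 from the turning axis, 123 above the table, so 26 clear above the cup's rim when the cup is on a stand
- spout (a joint): angle of the swivel spout about the upright axis, rad, growing anticlockwise seen from above; no stops, so it can go round and round. It is 0 when the spout points over the push button, counted from there without wrapping: pi is straight away from the button, 2 pi over the button again. It starts near pi and stays where it is left (friction about 0.06 N m). Reading below 0.5 or above 5.78 means that it was taken round over the button, the long way
- push_top (a point): top of the grey push button 34 wide in a white housing on the dispenser's foot, 128 from the turning axis, on the side turned away from the robot. Pressed downwards. Point: centre of its top face when up
- push (a joint): travel of the push button, m: 0 up, 0.007 fully down; springs back; about 4 N when fully down
- dish: bystander, leave alone: low white bowl 84 wide, 45 tall, on a round drip stand. Origin at the centre of its underside
- jar: bystander, leave alone: white lidded jar 60 wide, 75 tall, on a round drip stand. Origin at the centre of its underside
- tumbler: bystander, leave alone: paper tumbler 66 wide, 70 tall, on a round drip stand. Origin at the centre of its underside
- phone: bystander, leave alone: mobile phone 150 x 72 x 9 lying flat, on the table. Origin at the centre of its underside
- marker: bystander, leave alone: marker pen 135 long, 18 thick, lying, on the table. Origin at the centre of its underside
Mind the look-alikes: they are no part of the job. There is more than one size of the part that bears handle; the job needs the largest.

How it is judged:
On the way, in this order (a step that is already met when the one before it is completed fails the run):
1. the goblet stands upright on the tray, released (x of goblet_mid in the frame of tray_in between -0.05 and 0.05 m and y of goblet_mid in the frame of tray_in between -0.06 and 0.06 m and height (world z) of goblet_mid below 0.09 m and angle between goblet_mid's own z axis and vertical below 0.12 rad and contact force between goblet and the fingers below 0.2 N and linear speed of goblet below 0.03 m/s), for 0.2 s.
2. the cup stands upright on the middle of the square stand, released (horizontal distance between cup_mid and stand_top below 0.016 m and angle between cup_mid's own z axis and vertical below 0.1 rad and height (world z) of cup_mid between 0.048 and 0.062 m and contact force between cup and the fingers below 0.2 N and linear speed of cup below 0.03 m/s), for 0.2 s.
3. the spout's tip is over the middle of the cup and still (horizontal distance between cup_mid and stand_top below 0.016 m and angle between cup_mid's own z axis and vertical below 0.1 rad and height (world z) of cup_mid between 0.048 and 0.062 m and horizontal distance between spout_tip and cup_mid below 0.018 m and velocity of joint spout between -0.05 and 0.05 rad/s), for 0.2 s.
4. the push button is pressed fully with the cup under the spout (horizontal distance between cup_mid and stand_top below 0.016 m and angle between cup_mid's own z axis and vertical below 0.1 rad and height (world z) of cup_mid between 0.048 and 0.062 m and horizontal distance between spout_tip and cup_mid below 0.018 m and value of joint push above 0.0055 m), for 0.05 s.
At the end, for the whole second after the job is handed in: Goblet upright on the tray floor, within 50 mm (tray x) and 60 mm (tray y) of its centre; cup upright on the square stand within 16 mm of its centre; spout tip within 18 mm of the cup's axis seen from above; button sprung back; all released and at rest (all of step 1 and all of step 3 and contact force between cup and the fingers below 0.2 N and linear speed of cup below 0.03 m/s and value of joint push below 0.0015 m); the robot touches nothing.
It fails at once if the spout is taken the long way round, over the push button (spout angle below 0.5 or above 5.78) (value of joint spout below 0.5 rad or value of joint spout above 5.78 rad).
It fails at once if the button is pressed (past 3.5 mm) while the cup is not on the square stand under the spout (value of joint push above 0.0035 m and not (horizontal distance between cup_mid and stand_top below 0.016 m and angle between cup_mid's own z axis and vertical below 0.1 rad and height (world z) of cup_mid between 0.048 and 0.062 m and horizontal distance between spout_tip and cup_mid below 0.018 m)).
It fails at once if the goblet or the cup is tipped over (beyond 45 degrees) (angle between any of goblet_mid, cup_mid's own z axis and vertical above 0.8 rad).
It fails at once if a bystander is moved more than 25 mm (distance of any of dish, jar, tumbler, phone, marker from where it was at the start of the episode above 0.025 m).
It also fails if it takes over 72 s, if anything falls off the work surface, if the arm or the gripper's body presses on something with over 40 N, if the wrist force passes 120 N, or if a joint passes its speed limit or range.

ROBOT

A 7-joint arm with a two-finger parallel gripper is mounted at the origin on the work surface. World frame = base frame: x ahead of the robot, y to its left, z up, the work surface at z = 0. Lengths are in m, angles in rad, forces in N, time in s.
With the tool pointing down it reaches from about 0.35 to 0.9 m from the base axis. Payload 7.2 kg.
Tool frame: the origin (TCP) lies midway between the tips of the shut fingers; the grasp point (between the pads) lies 19 mm behind it; z points along the fingers, y is the line along which they close (so a half turn about z gives the same grasp; the last joint's range is limited). The gripper opens to 85 mm and grips with 20 to 120 N. Pads are 22 mm wide; open, the fingers measure 114 mm over their backs; the gripper's body (76 mm by 85 mm) begins 54 mm behind the grasp point. The pads swing forward as they close: fully open they stand 13 mm farther back than shut.
Start: joints at [1.17, 0.411, -0.013, 1.596, 0.006, 1.134, -0.082], TCP at [0.204, -0.591, 0.231] pointing down, gripper open.
Joint ranges: [-2.95, 2.95], [-0.29, 1.99], [-1.47, 1.44], [0.14, 2.54], [-1.03, 4.17], [0.13, 1.85], [-2.86, 2.86]. Speed limits (rad/s): [2.39, 2.39, 3.01, 3.01, 3.14, 3.14, 3.14].

INTERFACE

Orientations are given as a unit quaternion [x, y, z, w].
In Python, from station import manip, fingers, inverse_kinematics, eyes, sign_off, status gives the robot as it stands. Calls block until the motion is done:
- manip.move_ptp(position, orientation): joint-space move of the TCP to a pose.
- manip.line_to(position, ori=None, max_speed=0.15, threshold=None): straight line of the TCP; ori=None keeps the orientation; max_speed is the mean speed in m/s. With threshold (N) it stops when the force on the tool has changed by that much, and returns True; else False.
- manip.movej(angles): joint-space move.
- fingers.grip(opening, effort=None): finger opening in m; effort is the grip in N (None keeps the last); returns when the fingers have stopped.
- manip.wait(seconds).
- inverse_kinematics(position, orientation): joint angles nearest the present ones, or None.
- eyes.read_camera(name): name is "scene" or "top" or "wrist"; returns the picture (400x640x3 uint8, red, green, blue); there is no depth.
- eyes.get_calibration(name): a dict with "K" (3x3 intrinsics, pixels), "R" (3x3) and "t" (3): a world point X has camera coordinates R X + t; the wrist camera has in their place "tool_from_camera" (4x4, takes a point from camera to tool coordinates, whose origin is the TCP and whose axes are the flange's). Camera axes: x right, y down, z forward; pixel columns grow to the right and rows downward; lengths in m; the calibration is good to about 2 mm. A picture is of the moment at which its call begins: read the wrist's pose just before it. get_calibration takes no time and is no camera call.
A pose or a line that the arm cannot do raises manip.Unreachable and nothing moves.
- sign_off(): hands the job in; it is judged then, once.
Readings, each from a call of its own:
- status.read_clock(): time.
- status.read_joint_pos(): joint angles.
- status.read_joint_vel(): joint speeds.
- status.read_effort(): joint torques, N m.
- status.read_position(): TCP position.
- status.read_ee_rot(): TCP orientation.
- status.read_ft_force(): force on the tool from outside, world axes, zero at the start.
- status.read_ft_torque(): the same for the moment, N m.
- status.read_finger_gap(): finger opening in m.
- status.read_grip_force(): force on a finger pad.
Only numpy, scipy, OpenCV 4.12 (cv2) and the standard library are available. Lean on these libraries where they do the work, as an engineer would, in place of code of your own. Each camera call takes 0.05 s, during which the arm holds its last target. There are 200 camera calls.

## Working session

There is one attempt and no reset: what is moved stays moved. The work goes in short steps, each a Python script; the robot and the scene stay as the last script left them, time stands still between calls to the robot, and variables do not carry over. Pictures are saved under pics/ and viewed, at most 13 in all, crops included, and the job is handed in when it is done.

```bash
mkdir -p pics; ls
python3 - <<'E'
from station import *
import cv2,numpy as np
for n in("top","scene"):
    im=eyes.read_camera(n); cv2.imwrite(f"pics/{n}0.png",im[:,:,::-1]); c=eyes.get_calibration(n); print(n,c)
print(eyes.get_calibration("wrist"),status.read_position(),status.read_ee_rot(),status.read_clock(),status.read_finger_gap())
E
```

```text
pics
top {'K': array([[439.75191593,   0.        , 322.866356  ],
       [  0.        , 439.75191593, 191.93753254],
       [  0.        ,   0.        ,   1.        ]]), 'R': array([[-3.25139553e-03, -9.99904755e-01,  1.34130475e-02],
       [-9.85872736e-01,  9.58957003e-04, -1.67493371e-01],
       [ 1.67464555e-01, -1.37681450e-02, -9.85781954e-01]]), 't': array([-0.00636348,  0.51634115,  1.31733336])}
scene {'K': array([[407.69611259,   0.        , 313.96230868],
       [  0.        , 407.69611259, 207.74627581],
       [  0.        ,   0.        ,   1.        ]]), 'R': array([[-0.69037371,  0.72318363, -0.01973769],
       [ 0.45470668,  0.41253395, -0.78933996],
       [-0.56269527, -0.55391442, -0.61363902]]), 't': array([ 0.33083839, -0.1292874 ,  1.2919192 ])}
{'K': array([[354.38752901,   0.        , 318.56719808],
       [  0.        , 354.38752901, 196.55374794],
       [  0.        ,   0.        ,   1.        ]]), 'tool_from_camera': array([[-3.50645310e-04, -9.54580249e-01, -2.97953731e-01,
         7.74685810e-02],
       [ 9.99999893e-01, -4.24808901e-04,  1.84152464e-04,
        -1.35401529e-03],
       [-3.02361702e-04, -2.97953635e-01,  9.54580295e-01,
        -1.42032558e-01],
       [ 0.00000000e+00,  0.00000000e+00,  0.00000000e+00,
         1.00000000e+00]])} [ 0.20401988 -0.59029802  0.23052679] [ 9.86185367e-01  1.65643939e-01 -1.55700124e-04 -6.94857486e-04] 0.1 0.08545192410421946
```

View pics/top0.png

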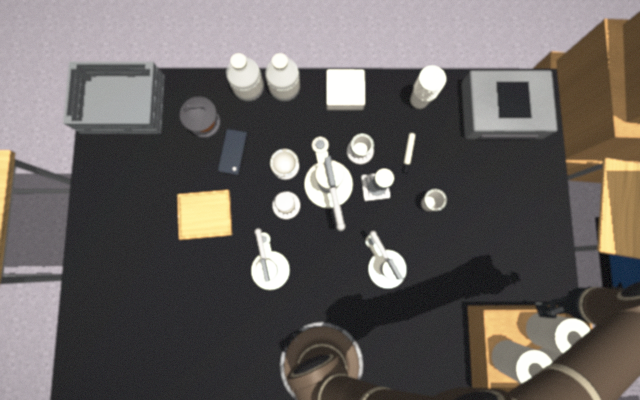

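View pics/scene0.png

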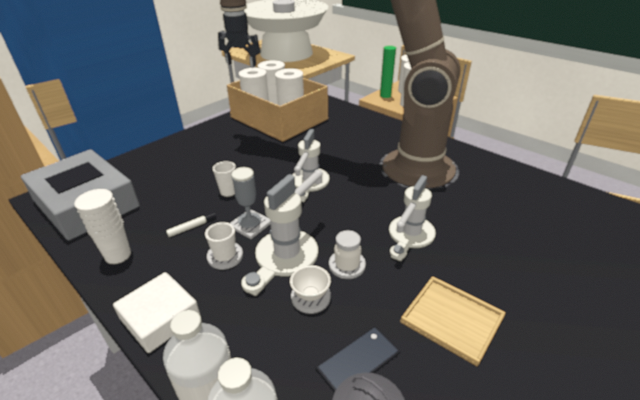

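The robot is at the bottom of the top view, with image up = +x and left = +y. The big dispenser is at about (329,184), with its spout tip near (338,228) and the button at (320,145). The goblet is on the square stand at (377,187), the cup at (434,200) and the tray at (205,215). The two smaller dispensers nearer the robot are decoys.

```bash
cat > h.py <<'E'
from station import *
import cv2,numpy as np
from scipy.spatial.transform import Rotation as Ro
def ray(n,u,v,z):
    c=eyes.get_calibration(n); d=c["R"].T@np.linalg.inv(c["K"])@[u,v,1]; o=-c["R"].T@c["t"]
    return (o+d*(z-o[2])/d[2])[:2]
def wcal():
    p=np.array(status.read_position()); R=Ro.from_quat(status.read_ee_rot()).as_matrix()
    c=eyes.get_calibration("wrist"); T=c["tool_from_camera"]; return c["K"],R@T[:3,:3],R@T[:3,3]+p
def wray(cal,u,v,z):
    K,R,o=cal; d=R@np.linalg.inv(K)@[u,v,1]; return (o+d*(z-o[2])/d[2])[:2]
def wproj(cal,X):
    K,R,o=cal; q=K@R.T@(np.array(X)-o); return q[:2]/q[2]
def down(yaw): # tool z down; finger line (tool y) along world angle yaw
    y=np.array([np.cos(yaw),np.sin(yaw),0]); z=np.array([0,0,-1.]); x=np.cross(y,z)
    return Ro.from_matrix(np.c_[x,y,z]).as_quat()
E
python3 - <<'E'
from h import *
for k,(u,v,z) in dict(axis_top=(332,172,.207),foot=(329,185,.01),tip=(338,226,.13),button=(320,145,.04),stand=(377,187,.012),lid=(384,178,.162),cup=(434,199,.05),tray=(205,215,.008),tumb=(361,149,.05),sm1=(270,270,.01),sm2=(388,269,.01)).items(): print(k,ray("top",u,v,z).round(3))
im=cv2.imread("pics/top0.png")[130:290,170:450]; cv2.imwrite("pics/t1.png",cv2.resize(im,None,fx=2.8,fy=2.8,interpolation=cv2.INTER_CUBIC))
E
```

```text
axis_top [ 0.544 -0.03 ]
foot [ 0.544 -0.028]
tip [ 0.403 -0.049]
button [0.667 0.001]
stand [ 0.537 -0.18 ]
lid [ 0.536 -0.18 ]
cup [ 0.493 -0.35 ]
tray [0.449 0.362]
tumb [ 0.652 -0.127]
sm1 [0.279 0.155]
sm2 [ 0.281 -0.208]
```

View pics/t1.png

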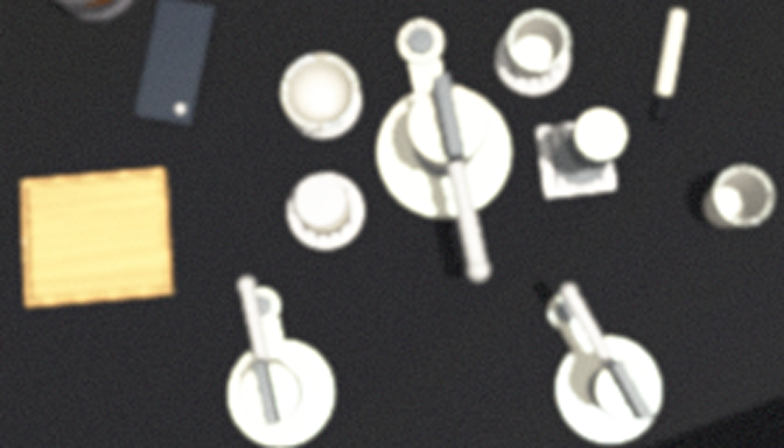

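Run:
```python
from h import *
print(ray("top",435.4,198.9,.085),ray("top",330.5,171.8,.207),ray("top",328.6,183.6,.01),ray("top",340.5,225,.135))
q=down(-np.pi/2)
for n,p,a in [("gob",(.536,-.18,.13),-np.pi/2),("tray",(.449,.36,.3),-np.pi/2),("cup",(.49,-.35,.05),-np.pi/2),("h0",(.544,-.029,.17),-1.43),("h1",(.544,-.029,.17),.05),("b",(.668,.001,.03),-np.pi/2),("up",(.54,-.03,.35),-np.pi/2)]:
    j=inverse_kinematics(p,down(a)); print(n,None if j is None else np.round(j,2))
manip.move_ptp((.536,-.18,.29),q)
cal=wcal(); im=eyes.read_camera("wrist"); cv2.imwrite("pics/w1.png",im[:,:,::-1])
print(status.read_position(),wproj(cal,(.536,-.18,.162)),wproj(cal,(.537,-.18,.012)),status.read_clock())
```

```text
[ 0.48776581 -0.34462588] [ 0.54450971 -0.02627441] [ 0.54893499 -0.02626729] [ 0.40520297 -0.05611496]
gob [ 0.41  0.43 -0.22  1.84  0.12  0.88 -1.44]
tray [ 0.09  0.57 -1.28  1.57  0.56  1.41 -2.8 ]
cup [ 0.59  0.58 -0.06  1.81  0.05  0.75 -1.07]
h0 [ 0.32  0.38 -0.45  1.84  0.2   0.97 -1.65]
h1 [ 0.48  0.42 -0.67  1.83  0.31  1.   -0.26]
b [ 0.09  0.71 -0.25  1.63  0.22  0.83 -1.82]
up [ 0.39  0.23 -0.51  1.6   0.11  1.35 -1.71]
[ 0.53560624 -0.18127727  0.28980026] [319.01183685 187.26443132] [318.75152441 152.14637802] 2.075
```

View pics/w1.png

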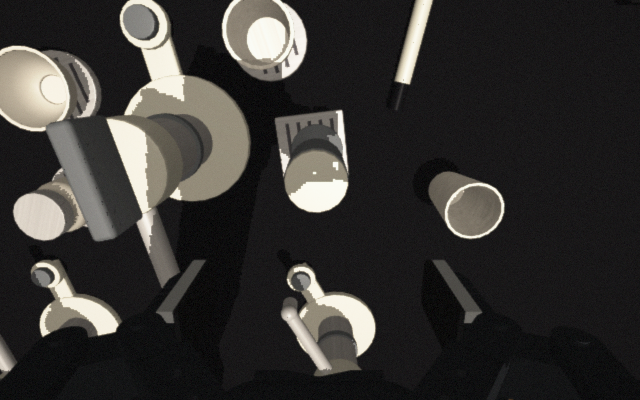

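The lid centre is at (317,181), the cup rim at (473,210), the square stand's corners at about (275,118) and (343,110), the handle's top face at about (83,181), and the button at (141,21). Next I pick the goblet and carry it above the dispenser to the tray.

Run:
```python
from h import *
cal=wcal()
g=wray(cal,316.7,181,.162); print("goblet",g,"cup",wray(cal,473,210,.085),"handle",wray(cal,83,181,.207),"btn",wray(cal,141,21,.04),
 "stand",wray(cal,275,118,.012),wray(cal,343,110,.012))
q=down(-np.pi/2); qt=down(-.4)
print([inverse_kinematics((.449,.36,z),qt) is not None for z in(.35,.12)])
manip.line_to((g[0],g[1],.118),q,max_speed=.12)
fingers.grip(.03,40); print(status.read_finger_gap(),status.read_grip_force(),status.read_ft_force())
manip.line_to((g[0],g[1],.355),q,max_speed=.15)
print(status.read_finger_gap(),status.read_ft_force(),status.read_clock())
cal=wcal(); im=eyes.read_camera("top"); cv2.imwrite("pics/top1.png",im[130:290,170:450,::-1])
im=eyes.read_camera("wrist"); cv2.imwrite("pics/w2.png",im[:,:,::-1]); np.savez("w2.npz",a=cal[0],b=cal[1],c=cal[2])
```

```text
goblet [ 0.54113755 -0.17818914] cup [ 0.48925054 -0.33989178] handle [ 0.55341865 -0.02529303] btn [ 0.67503977 -0.00199047] stand [ 0.57708099 -0.12928454] [ 0.58594507 -0.2080411 ]
[True, True]
0.05226486849342495 41.86363532964606 [-1.5429785  -0.81472983  5.75379809]
0.05167045410999165 [ 0.03183462 -0.34548071 -2.23644268] 5.8
```

View pics/w2.png

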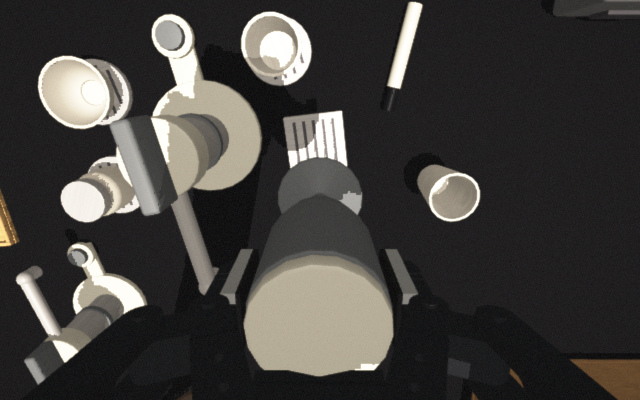

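The goblet is held upright, and the stand's far edge runs (284,117)–(342,111). Now the tray.

Run:
```python
from h import *
q=down(-.4)
manip.line_to((.449,.362,.355),q,max_speed=.18)
manip.line_to((.449,.362,.13),q,max_speed=.15)
print(manip.line_to((.449,.362,.110),q,max_speed=.03,threshold=4),status.read_position())
fingers.grip(.085); manip.wait(.1)
manip.line_to((.449,.362,.26),q,max_speed=.15)
cal=wcal(); im=eyes.read_camera("wrist"); cv2.imwrite("pics/w3.png",im[:,:,::-1]);t=eyes.read_camera("scene"); cv2.imwrite("pics/s3.png",t[:,:,::-1])
print(wproj(cal,(.449,.362,.156)),wproj(cal,(.449,.362,.006)),status.read_clock(),status.read_joint_pos())
```

```text
True [0.44900549 0.36189228 0.11272272]
[318.6587114  197.61941143] [318.73767047 157.47092197] 13.075 [-0.22507509  0.39590491 -0.71599318  1.64482779  0.27386831  1.20593626
 -1.4017616 ]
```

View pics/w3.png

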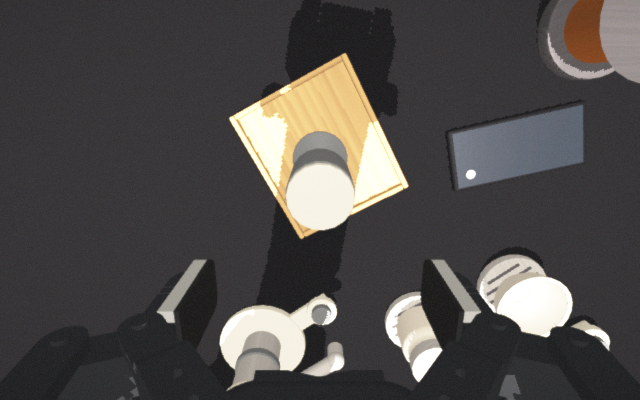

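The goblet stands upright near the tray's centre: foot about (319,156), tray centre (322,149). Now a close look above the cup.

Run:
```python
from h import *
d=np.load("w2.npz"); c2=(d["a"],d["b"],d["c"])
print("cup",wray(c2,451,197,.085),"btn",wray(c2,173,36,.04),"stand",wray(c2,284,117,.012),wray(c2,342.5,111,.012))
q=down(-np.pi/2)
manip.line_to((.489,-.340,.24),q,max_speed=.22)
cal=wcal(); im=eyes.read_camera("wrist"); cv2.imwrite("pics/w4.png",im[:,:,::-1]); np.savez("w4.npz",a=cal[0],b=cal[1],c=cal[2])
print(wproj(cal,(.489,-.34,.085)),wproj(cal,(.489,-.34,0)),status.read_clock())
```

```text
cup [ 0.48842713 -0.3374076 ] btn [ 0.6736637  -0.00455292] stand [ 0.5776499  -0.13018074] [ 0.58544286 -0.2082511 ]
[321.06364497 179.36398577] [320.51308617 159.83882006] 16.475
```

View pics/w4.png

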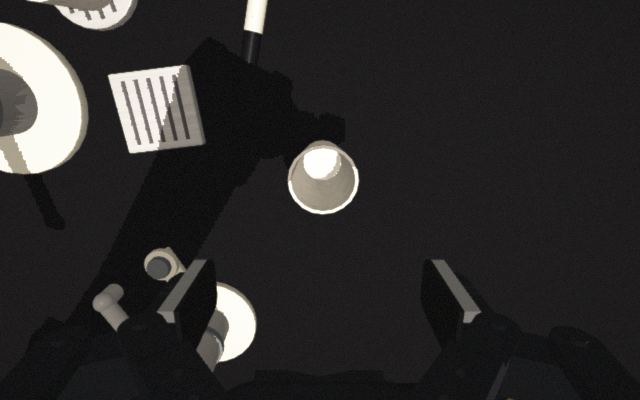

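Run:
```python
from h import *
d=np.load("w4.npz"); c=(d["a"],d["b"],d["c"])
cup=wray(c,323.3,178,.085)
cs=np.array([wray(c,u,v,.012) for u,v in [(109,75),(188,65),(205,145),(130,153)]]); print(cup,cs,cs.mean(0))
d1=np.array([.5417,-.1737]); s=(cs.mean(0)+d1)/2 if np.linalg.norm(cs.mean(0)-d1)<.008 else d1; print("stand",s)
q=down(-np.pi/2)
manip.line_to((*cup,.12),q,max_speed=.15)
manip.line_to((*cup,.036),q,max_speed=.08)
fingers.grip(.04,25); print(status.read_finger_gap(),status.read_grip_force())
manip.line_to((*cup,.14),q,max_speed=.12)
print(status.read_finger_gap(),status.read_ft_force())
manip.line_to((*s,.14),q,max_speed=.12)
manip.line_to((*s,.056),q,max_speed=.1)
print(manip.line_to((*s,.044),q,max_speed=.03,threshold=3),status.read_position())
fingers.grip(.085); manip.wait(.1)
manip.line_to((*s,.27),q,max_speed=.15)
cal=wcal(); im=eyes.read_camera("wrist"); cv2.imwrite("pics/w5.png",im[:,:,::-1]); np.savez("w5.npz",a=cal[0],b=cal[1],c=cal[2])
print(wproj(cal,(*s,.097)),wproj(cal,(*s,.012)),status.read_clock())
```

```text
[ 0.49021707 -0.34192969] [[ 0.57641487 -0.1307298 ]
 [ 0.58572895 -0.20980238]
 [ 0.50713311 -0.21900701]
 [ 0.49865697 -0.13919891]] [ 0.54198347 -0.17468452]
stand [ 0.54184174 -0.17419226]
0.058406727424722256 25.859622558782576
0.058033040590699816 [-0.06210839 -0.3959335  -0.03215516]
True [ 0.54250798 -0.17498662  0.04809451]
[320.52853234 173.75127952] [320.13363464 156.00376523] 25.1333
```

View pics/w5.png

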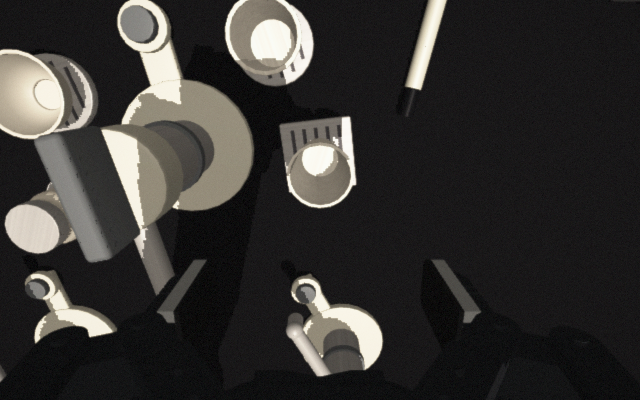

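The cup is upright on the stand, with its rim centre at (321,174) as predicted. The handle's top face runs (46,135)–(100,260), the dispenser's foot disc is centred at about (186,145), and the button is at (138,24). I measure those, then test a rotation in the air above the handle.

Run:
```python
from h import *
d=np.load("w5.npz"); c=(d["a"],d["b"],d["c"])
e1,e2=wray(c,47,135,.207),wray(c,101,259,.207); f=wray(c,186.5,144.5,.012); print("handle",(e1+e2)/2,np.linalg.norm(e1-e2),"foot",f,"btn",wray(c,138,24,.04),"cup",wray(c,320.7,174,.097))
v=e2-e1; print("bar dir",np.arctan2(v[1],v[0]))
cup=np.array([.542,-.1745]); A=.5*((e1+e2)/2+f); print("A",A,np.linalg.norm(A-cup))
yaw=np.arctan2(v[1],v[0])+np.pi/2
manip.line_to((A[0],A[1],.29),down(yaw),max_speed=.12)
t=status.read_clock(); manip.line_to((A[0],A[1],.29),down(yaw+.15)); t1=status.read_clock(); manip.line_to((A[0],A[1],.29),down(yaw))
print(t,t1,status.read_joint_vel())
cal=wcal(); im=eyes.read_camera("wrist"); cv2.imwrite("pics/w6.png",im[:,:,::-1]); np.savez("w6.npz",a=cal[0],b=cal[1],c=cal[2])
print(wproj(cal,(*A,.207)),wproj(cal,(*A,.012)))
```

```text
handle [ 0.5521977  -0.02523503] 0.08040988322134346 foot [ 0.55502618 -0.02342949] btn [ 6.74415166e-01 -5.75608939e-04] cup [ 0.54160903 -0.17434869]
bar dir -2.9360685498640127
A [ 0.55361194 -0.02433226] 0.15061602575524063
26.55 26.85 [ 0.00358695  0.00168916 -0.00835404 -0.00134695  0.00178893  0.00228489
  0.03210608]
[320.50856785 206.49578515] [319.5715952  153.56145287]
```

View pics/w6.png

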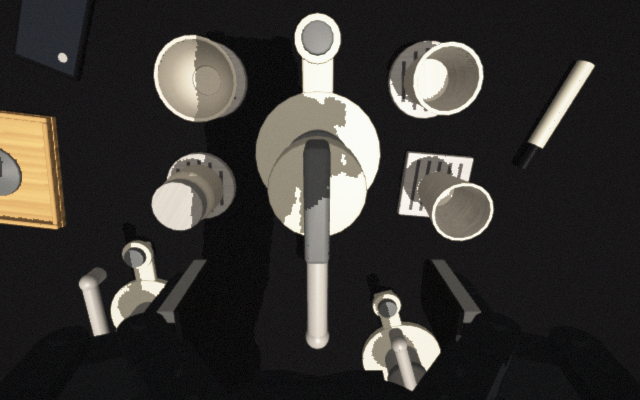

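The bar is centred at about (316,202) and aligned with the gripper. Now grip it and turn.

Run:
```python
from h import *
d=np.load("w6.npz"); c=(d["a"],d["b"],d["c"])
A=.5*wray(c,316.5,202,.207)+.5*wray(c,318.5,152.5,.012); print("A",A,"btn",wray(c,317.5,38,.04))
cup=np.array([.5418,-.1744]); yaw=-2.936+np.pi/2; v=cup-A; yf=np.arctan2(v[1],v[0])+np.pi/2; print(yaw,yf)
P=lambda z:(A[0],A[1],z)
fingers.grip(.06)
manip.line_to(P(.176),down(yaw),max_speed=.1,threshold=8)
print(status.read_position())
fingers.grip(.0,20); manip.wait(.1); print(status.read_finger_gap(),status.read_grip_force(),status.read_ft_force())
mx=0
for y in np.linspace(yaw,yf,14)[1:]:
    manip.line_to(P(.176),down(y)); mx=max(mx,np.linalg.norm(status.read_ft_force()))
manip.wait(.2); print("maxF",mx,status.read_ft_force(),status.read_ft_torque())
fingers.grip(.06); manip.line_to(P(.29),down(yf),max_speed=.15)
cal=wcal(); im=eyes.read_camera("wrist"); cv2.imwrite("pics/w7.png",im[:,:,::-1]); np.savez("w7.npz",a=cal[0],b=cal[1],c=cal[2])
print(wproj(cal,(*cup,.097)),wproj(cal,(*A,.207)),status.read_clock(),status.read_joint_pos())
```

```text
A [ 0.55538767 -0.02193512] btn [0.67428261 0.00323483]
-1.3652036732051034 -0.08888516283577097
[ 0.55582114 -0.02189577  0.17663935]
0.017429071865806778 26.554604172706604 [ 0.17048797 -3.3560242   3.63081786]
maxF 31.385091858218747 [-22.46549197   7.78342947  19.67446073] [ 1.5325798   4.19294811 -0.13310737]
[318.69905083 306.84697157] [318.42300213 207.53789217] 34.3083 [ 0.4435911   0.31229778 -0.62328802  1.65601411  0.19060414  1.23675999
 -0.30875119]
```

View pics/w7.png

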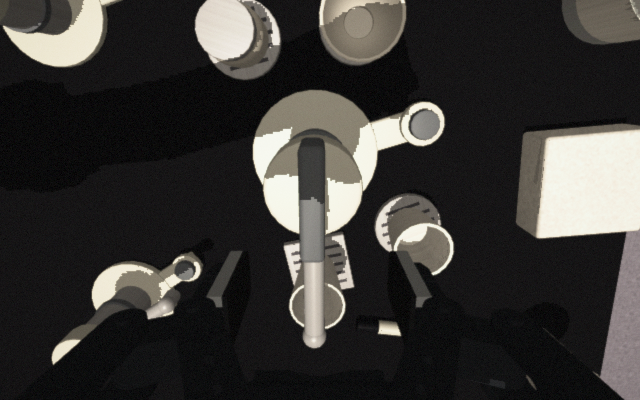

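The spout now points over the cup: the nozzle is in line at column 314 and the cup rim at (317,305), about 2 mm lateral. The button is at (424,124). Next, press it.

Run:
```python
from h import *
d=np.load("w7.npz"); c=(d["a"],d["b"],d["c"])
b7=wray(c,424,124,.04); print(b7); B=(b7+np.array([.6744,.0003]))/2; print(B)
q=down(-np.pi/2)
manip.line_to((*B,.28),q,max_speed=.15); fingers.grip(0)
manip.line_to((*B,.10),q,max_speed=.12)
print(manip.line_to((*B,.01),q,max_speed=.025,threshold=12),status.read_position(),status.read_ft_force())
manip.wait(.2); print(status.read_position(),status.read_ft_force())
manip.line_to((*B,.30),q,max_speed=.15)
s=eyes.read_camera("scene"); cv2.imwrite("pics/s8.png",s[:,:,::-1]); cal=wcal(); im=eyes.read_camera("wrist"); cv2.imwrite("pics/w8.png",im[:,:,::-1]); print(status.read_clock())
```

```text
[0.67267586 0.00588508]
[0.67353793 0.00309254]
True [0.67359082 0.00308227 0.02815147] [-2.02413541  0.28616509  7.52235614]
[0.67356114 0.00307454 0.02812403] [-2.49545711 -0.07846861  7.42897412]
43.0
```

View pics/s8.png

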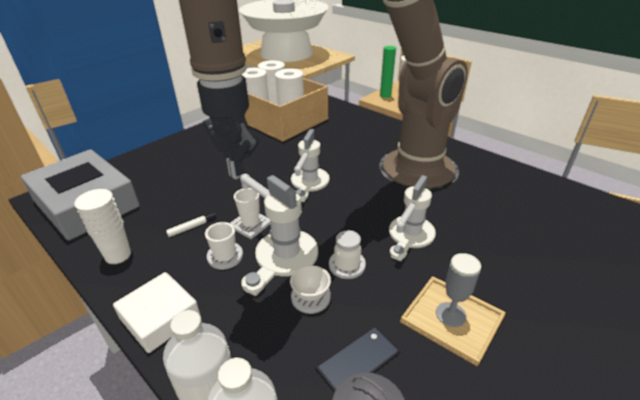

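Run:
```python
from h import *
c=eyes.get_calibration("scene"); p=np.array(status.read_position()); x=c["K"]@(c["R"]@p+c["t"]); print(p,x[:2]/x[2])
B=np.array([.6735,.002]); q=down(-np.pi/2)
manip.line_to((*B,.042),q,max_speed=.15); manip.wait(.2)
for z in np.arange(.040,.0255,-.001):
    manip.line_to((*B,z),q,max_speed=.02); f=status.read_ft_force()[2]; print(round(status.read_position()[2],4),round(f,2))
    if f>14: break
manip.wait(.15)
manip.line_to((*B,.30),q,max_speed=.15); manip.wait(.2); print(status.read_ft_force(),status.read_clock())
```

```text
[0.67330883 0.00307706 0.29924886] [236.82978463 175.21363639]
0.0398 0.47
0.0389 0.09
0.0379 -0.77
0.0369 0.24
0.0359 0.27
0.0351 0.99
0.0341 1.31
0.0331 1.25
0.032 1.78
0.031 2.34
0.0301 2.94
0.0291 3.95
0.0282 4.7
0.028 12.49
0.0279 18.03
[ 0.42497641 -0.49756402 -0.03079839] 51.1417
```

The force rises like a spring over 7 mm and then hits the hard stop, so the button was pressed fully. The scene picture before this second press showed the goblet on the tray, the cup on the stand under the spout and the bystanders in place, and the arm is clear now.

```bash
python3 -c "
from station import *
print(sign_off())"
```

```text
the job is handed in; nothing more can be done
None
```

I finished every step and handed the job in at about 51 s of the 72 s allowed; the system gave no verdict back. The goblet stands in the middle of the tray, the cup is on the square stand under the spout (turned the short way), and the button was pressed fully (twice, the second time to check) and released.

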